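# Stand the rosette pillar up for the scanner

## Robot

A 7-joint arm with a two-finger parallel gripper is mounted at the origin on the work surface. World frame = base frame: x ahead of the robot, y to its left, z up, the work surface at z = 0. Lengths are in m, angles in rad, forces in N, time in s.
With the tool pointing down it reaches from about 0.425 to 0.95 m from the base axis. Payload 4.7 kg.
Tool frame: the origin (TCP) lies midway between the tips of the shut fingers; the grasp point (between the pads) lies 19 mm behind it; z points along the fingers, y is the line along which they close (so a half turn about z gives the same grasp; the last joint's range is limited). The gripper opens to 85 mm and grips with 20 to 120 N. Pads are 22 mm wide; open, the fingers measure 114 mm over their backs; the gripper's body (76 mm by 85 mm) begins 54 mm behind the grasp point. The pads swing forward as they close: fully open they stand 13 mm farther back than shut.
Start: joints at [1.188, 0.469, -0.049, 1.532, 0.024, 1.141, -0.082], TCP at [0.234, -0.633, 0.231] pointing down, gripper open.
Joint ranges: [-2.59, 2.59], [-0.33, 1.99], [-1.39, 1.29], [0.1, 2.45], [-1.04, 4.18], [0.21, 1.99], [-2.66, 2.66]. Speed limits (rad/s): [2.57, 2.57, 3.14, 3.14, 3.14, 3.14, 3.14].

## Interface

Orientations are given as a unit quaternion [w, x, y, z].
In Python, from plant import bot gives the robot as it stands. The module is installed in compiled form; this text tells all that it offers.
- The arm moves only by the shell command python3 -m handwheel 'ROWS'. ROWS is JSON, a list of rows, each a list of 5 numbers: the opening, from 0 (shut) to 1 (fully open), then the shift along the tool's x, y, z in cm, then the turn about the tool's z in rad. In form: [[grip, tx, ty, tz, yaw], ...]. A call has 1 to 5 rows; each row is the pose to reach, as a shift and turn from the pose commanded when the call began, along the tool's axes at that moment; what a row does not reach only later rows make up. A row lasts 1/8 s, in which the tool goes at most 62.5 mm and 10.7 degrees, less where a joint would pass 70% of its speed; a pose out of reach is approached as far as the arm can. A call with a gripper value outside its range is refused whole. The fingers move at their own pace and stop on an object; the grip force is fixed at half the most. Time passes only in rows, so rows that repeat a pose let the fingers close. It gives the time, the measured TCP pose, the force, the opening and the grip force at its end, in the units of the state.
- bot.get_obs(): the state, without advancing time (a new reading comes with each control period).
- bot.camera(name): name is "scene" or "top"; returns a dict with "pixels" (480x640x3 uint8, red, green, blue), "mtx" (3x3 intrinsics, pixels), "R" (3x3) and "t" (3): a world point X has camera coordinates R X + t. Camera axes: x right, y down, z forward; pixel columns grow to the right and rows downward; lengths in m; the calibration is good to about 2 mm. A picture is of the moment at which its call begins. There is no depth.
- bot.sign_off(): hands the job in; it is judged then, once.
Trained networks look in a picture, given as the dict that the camera call returned (one of the last four; its "shot" number tells which), for a name from the list of things; names that differ only in an ending like _2 or _b are one class to them, and where a whole thing is asked for, a point or a joint stands for the part that bears it (a point fixed in the world has none). Each returns a list of dicts, best first, with "score" (0 to 1); they miss things now and then, are a little off and sometimes report something else, mostly with a low value. They report only what shows in the picture. A call takes as long as a camera call. They do not tell look-alikes from the thing itself.
- bot.look_for(picture, thing): "rect" ([left, top, right, bottom] in pixels, round what is visible of it).
- bot.tip_of(picture, thing): "point" ([column, row] in pixels: a listed point, or the origin of a listed thing).
The state is a dict: "t": time; "qpos": joint angles; "dq": joint speeds; "joint_efforts": joint torques, N m; "eef_pos": TCP position; "tool_rot": TCP orientation; "ft_force": force on the tool from outside, world axes, zero at the start; "wrist_torque": the same for the moment, N m; "width": finger opening in m; "grip_force": force on a finger pad.
Only numpy, scipy, OpenCV 4.12 (cv2) and the standard library are available. Lean on these libraries where they do the work, as an engineer would, in place of code of your own. Each camera call takes 0.05 s, during which the arm holds its last target. There are 200 camera calls.

## Task

Pick up the small marble pillar that lies on the bench and stand it upright on its square foot exactly midway between the two ball targets, on the straight line joining them, with its carved rosette facing the scanner's lens. Set it down gently, not letting it drop or fall over, so that the stone does not chip, and leave the targets and everything else on the bench where they are.

Things in the scene. Friction and masses are not known exactly. Their poses are not given: they have to be found in the camera images.
- pillar: White marble pillar 150 mm long, about 0.75 kg: square foot 52 x 52 x 22 mm, round shaft 52 mm in diameter up to its flat top. Origin: centre of the foot's underside; z runs from foot to top; y points out of the side with the rosette, a round boss 36 mm across, 5 to 7 mm proud, centred 68 mm from the underside. It starts lying, rosette up, top towards the robot's right (-y).
- target_left: Left ball target: a 38 mm matt white ball on a thin stem over a dark square steel foot 50 x 50 x 14 mm, 82 mm tall in all, loose, 0.6 kg. Origin: centre of the foot's underside, z up. The other target stands 280 mm away along its -y axis.
- target_right: Right ball target, the same as the left one. Origin: centre of the foot's underside, z up. It is 280 mm from the left one.
- scanner: Grey scanner head, 150 mm wide, 55 mm deep, on a short neck and a dark steel base, 112 mm tall, fixed to the bench beyond the targets. Origin: centre of the base's underside; its front looks along its -x axis, towards the gap between the targets.
- lens (a point): Centre of the glass of the scanner's lens, a black ring 42 mm across in the middle of its front, 77 mm above the bench.
- hammer: Bystander: mason's club hammer lying on the bench, dark steel head 42 x 100 x 42 mm, wooden handle 155 mm long. Origin: under the middle of the head; handle along its -x axis, head along y.
- chisel: Bystander: steel chisel lying flat, 175 mm long, 14 mm thick. Origin: under the middle of its shank, x along it to the blade.
- offcut: Bystander: grey stone offcut, 100 x 140 x 45 mm. Origin: centre of its underside.
Not all that is in view belongs to the job. Leave any brown look-alike of the target_left alone.

How it is judged:
By the outcome, as a careful person would: the job done as asked, in the order asked, and still so for the second after the job is handed in, with the robot touching nothing.
It also fails if it takes over 61 s, if anything falls off the work surface, if the arm or the gripper's body presses on something with over 40 N, if the wrist force passes 120 N, or if a joint passes its speed limit or range.

## Working session

There is one attempt and no reset: what is moved stays moved. The work goes in short steps, Python scripts to look and compute and a shell command to move; the robot and the scene stay as the last step left them, time stands still between calls to the robot, and variables do not carry over. Pictures are saved under pics/ and viewed, at most 12 in all, crops included, and the job is handed in when it is done.

```bash
mkdir -p pics; cat > h.py <<'E'
import cv2,numpy as np
from plant import bot
def ray(c,p):
    K,R,t=map(np.array,(c["mtx"],c["R"],c["t"]))
    d=R.T@np.linalg.inv(K)@np.array([p[0],p[1],1.]); return -R.T@t,d
def at(c,p,z):
    o,d=ray(c,p); return o+d*(z-o[2])/d[2]
def proj(c,X):
    q=np.array(c["mtx"])@(np.array(c["R"])@np.array(X)+np.array(c["t"])); return q[:2]/q[2]
def save(c,n): cv2.imwrite(n,np.array(c["pixels"])[:,:,::-1])
E
python3 - <<'E'
from h import *
np.set_printoptions(precision=3,suppress=True)
o=bot.get_obs();print({k:np.round(v,3) for k,v in o.items()})
for n in("top","scene"):
    c=bot.camera(n);save(c,f"pics/{n}0.png");print(n,ray(c,(320,240)),c["mtx"])
    for th in("pillar","target_left","target_right","scanner","lens","hammer","chisel","offcut"):
        print(th,[(np.round(r["rect"]),round(r["score"],2)) for r in bot.look_for(c,th)] if th!="lens" else "",[(np.round(r["point"],1),round(r["score"],2),at(c,r["point"],.077 if th=="lens" else 0)[:2]) for r in bot.tip_of(c,th)])
E
```

```text
{'t': np.float64(0.0), 'qpos': array([ 1.188,  0.469, -0.049,  1.534,  0.024,  1.141, -0.082]), 'dq': array([-0.   , -0.001, -0.001, -0.001, -0.001, -0.001,  0.   ]), 'joint_efforts': array([  0.   , -51.031,  -0.047, -23.771,   0.011,   0.008,   0.   ]), 'eef_pos': array([ 0.234, -0.633,  0.23 ]), 'tool_rot': array([-0.001,  0.984,  0.176, -0.   ]), 'ft_force': array([ 0.139, -0.231,  0.492]), 'wrist_torque': array([0.007, 0.026, 0.008]), 'grip_force': np.float64(0.0), 'width': np.float64(0.085)}
top (array([0.495, 0.131, 1.071]), array([ 0.099, -0.006, -0.995])) [[513.935   0.    317.794]
 [  0.    513.935 240.587]
 [  0.      0.      1.   ]]
pillar [(array([478., 264., 566., 314.]), 0.98)] [(array([484.8, 298.6]), 0.61, array([ 0.489, -0.22 ]))]
target_left [(array([237., 328., 265., 359.]), 0.89), (array([247., 279., 272., 305.]), 0.81), (array([261., 215., 294., 247.]), 0.8)] [(array([277. , 232.9]), 0.94, array([0.614, 0.216])), (array([260.8, 293. ]), 0.84, array([0.487, 0.245]))]
target_right [(array([379., 310., 405., 342.]), 0.73)] [(array([389.4, 325.8]), 0.66, array([ 0.4
[... 1075 characters left out ...]
, 184.]), 0.62)] [(array([279.3, 237.9]), 0.74, array([0.598, 0.041])), (array([306.5, 172.1]), 0.55, array([ 0.43 , -0.023]))]
scanner [(array([223., 210., 305., 321.]), 0.8)] [(array([263. , 275.8]), 0.82, array([0.683, 0.072]))]
lens  [(array([281.4, 237.1]), 0.67, array([0.637, 0.083])), (array([263.5, 273.9]), 0.6, array([0.716, 0.108]))]
hammer [(array([473., 192., 542., 276.]), 0.61)] [(array([502.4, 259.2]), 0.77, array([0.387, 0.407]))]
chisel [(array([419., 303., 487., 369.]), 0.95)] [(array([465.9, 330.2]), 0.69, array([0.56 , 0.425]))]
offcut [(array([ 51., 196., 148., 265.]), 0.68), (array([224., 208., 305., 320.]), 0.23)] [(array([102.2, 234.4]), 0.87, array([ 0.796, -0.238]))]
```

View pics/top0.png

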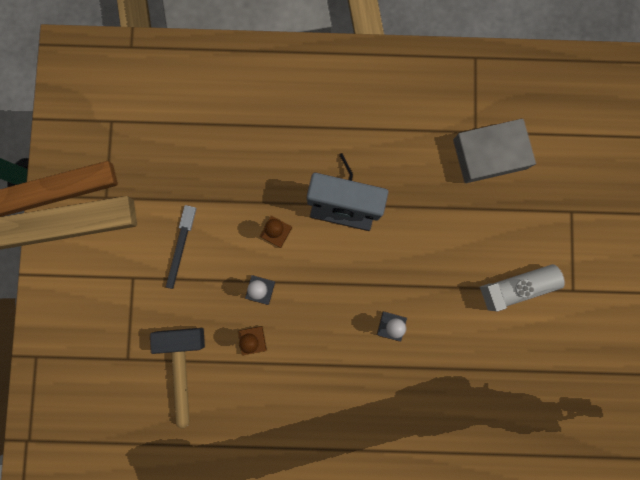

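View pics/scene0.png

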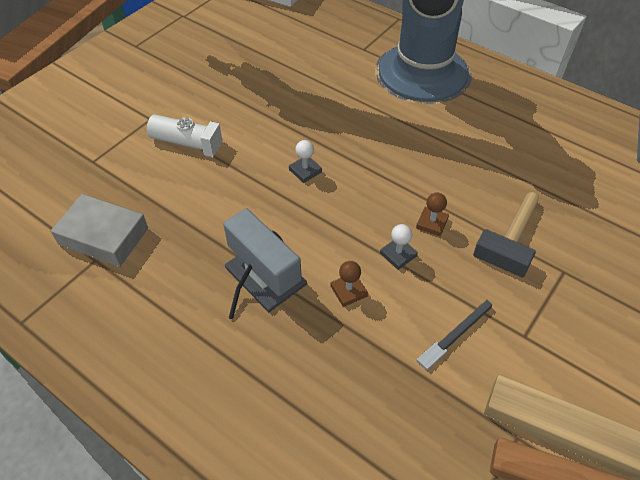

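Candidates in the top view. The pillar is unique at (523,287). For the left target, white at (258,290) is the one wanted, and brown look-alikes are at (277,230) and (250,342). The right target is white at (394,327). The lens is at (347,212).

```bash
cat >> h.py <<'E'
from scipy.optimize import minimize
def white(c,r):
    im=np.array(c["pixels"]); hsv=cv2.cvtColor(im,cv2.COLOR_RGB2HSV)
    m=((hsv[...,1]<70)&(hsv[...,2]>95)).astype(np.uint8)
    k=np.zeros_like(m); l,t,R,b=map(int,r); k[t:b,l:R]=1; m*=k
    n,lab,st,ce=cv2.connectedComponentsWithStats(m)
    i=1+np.argmax(st[1:,4]); return (lab==i).astype(np.uint8),ce[i]
a=np.linspace(0,2*np.pi,40)
FOOT=np.array([[x,y,z] for x in(-.026,.026) for y in(-.026,.026) for z in(0,.022)])
SH=np.array([[.026*np.cos(t),.026*np.sin(t),z] for t in a for z in(.022,.15)])
RO=np.array([[.018*np.cos(t),z,.068+.018*np.sin(t)] for t in a for z in(.02,.032)])
def model(c,M,p):
    m=np.zeros((480,640),np.uint8)
    for P in(FOOT,SH,RO):
        q=np.array([proj(c,M@X+p) for X in P]); h=cv2.convexHull((q*16).astype(np.int32).reshape(-1,1,2))
        cv2.fillPoly(m,[h],1,cv2.LINE_8,4)
    return m
def ball(cs,rs):
    A=[];B=[]
    out=[at(c,white(c,r)[1],.063) for c,r in zip(cs,rs)]
    return out
E
cat > m.py <<'E'
from h import *
np.set_printoptions(precision=4,suppress=True)
T=bot.camera("top");S=bot.camera("scene")
L=ball((T,S),((245,276,276,300),(385,218,415,248)));R=ball((T,S),((380,312,410,342),(290,136,318,162)))
print("L",L,"R",R,np.linalg.norm(L[0]-R[0]),np.linalg.norm(L[1]-R[1]))
lens=[at(T,bot.tip_of(T,"lens")[0]["point"],.077)];mid=(sum(L)+sum(R))/4
print("mid",mid,"lens",lens)
masks=[(T,white(T,(470,255,575,320))[0]),(S,white(S,(140,106,230,162))[0])]
def lying(v):
    h=np.array([np.cos(v[2]),np.sin(v[2]),0]);y=np.array([0,0,1.])
    return np.stack([np.cross(y,h),y,h],1),np.array([v[0],v[1],.026])
def cost(v,ms=masks):
    return sum(1-(lambda a,b:(a&b).sum()/(a|b).sum())(model(c,*lying(v)),m) for c,m in ms)
for ms in(masks,masks[:1],masks[1:]):
    r=minimize(cost,[.49,-.22,-1.25],args=(ms,),method="Nelder-Mead",options=dict(initial_simplex=[[.49,-.22,-1.25],[.5,-.22,-1.25],[.49,-.21,-1.25],[.49,-.22,-1.15]]))
    print(r.x,r.fun)
    if ms is masks:v=r.x
im=np.array(T["pixels"])[:,:,::-1].copy()
cs,_=cv2.findContours(model(T,*lying(v)),0,1);cv2.drawContours(im,cs,-1,(0,0,255),1)
g=lying(v)[1]+.125*lying(v)[0][:,2]
print("grasp",g)
for p in(g,mid): cv2.circle(im,tuple(int(x) for x in proj(T,p)),2,(0,255,0),-1)
cv2.imwrite("pics/fit.png",cv2.resize(im[200:350,235:575],None,fx=2.3,fy=2.3))
E
python3 m.py
```

```text
L [array([0.495 , 0.2449, 0.063 ]), array([0.4964, 0.2452, 0.063 ])] R [array([ 0.4284, -0.0287,  0.063 ]), array([ 0.4298, -0.0268,  0.063 ])] 0.28159052369956283 0.28002258527254315
mid [0.4624 0.1086 0.063 ] lens [array([0.6466, 0.0786, 0.077 ])]
[ 0.491  -0.2185 -1.2383] 0.23885314018898918
[ 0.4882 -0.223  -1.1978] 0.18862007168458783
[ 0.4906 -0.218  -1.2368] 0.05352798053527985
grasp [ 0.5318 -0.3366  0.026 ]
```

View pics/fit.png

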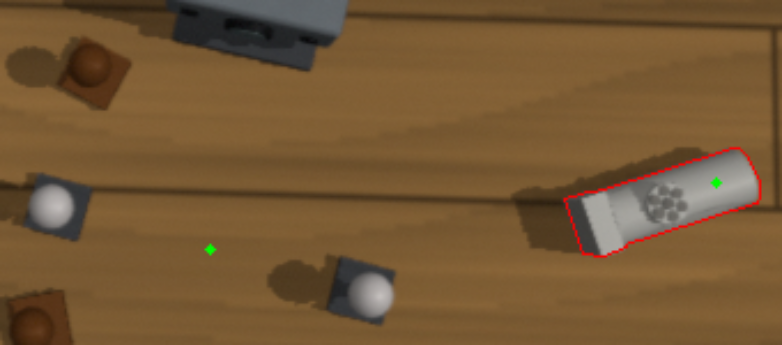

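The red outline fits the pillar well, with its foot at crop (600,225) and the rosette up at (667,203). The green grasp dot is on the shaft near the top, and the midpoint dot is between the two white-ball targets. Next I move to above the grasp.

```bash
cat >> h.py <<'E'
from scipy.spatial.transform import Rotation as Ro
def go(x,y,z,ang=None):
    o=bot.get_obs(); q=o["tool_rot"]; M=Ro.from_quat([q[1],q[2],q[3],q[0]]).as_matrix()
    th=np.degrees(np.arctan2(M[1,0],M[0,0])); d=M.T@(np.array([x,y,z])-o["eef_pos"])*100
    y_=0 if ang is None else -np.radians((ang-th+180)%360-180)
    print("rows",np.round(d,2),round(float(y_),3),"| x-ang",round(th,1),"t",round(float(o["t"]),2),"pos",np.round(o["eef_pos"],4),"q",np.round(o["qpos"],2),"F",np.round(o["ft_force"],1),"w",round(float(o["width"]),4),"tilt",np.round(M[:,2],3))
E
python3 -c "
from h import *
go(.532,-.337,.15,109.1)"
python3 -m handwheel '[[1,6,-2.8,0,-0.18],[1,12,-5.6,0,-0.36],[1,18,-8.4,0,-0.54],[1,24,-11.2,0,-0.72],[1,30,-13.6,0,-0.9]]'
python3 -c "
from h import *
go(.532,-.337,.15,109.1)"
```

```text
rows [ 38.22 -17.46   8.13] -1.55 | x-ang 20.3 t 1.75 pos [ 0.2339 -0.6332  0.2313] q [ 1.19  0.47 -0.05  1.53  0.02  1.14 -0.08] F [ 0.4 -0.4 -0.8] w 0.0855 tilt [ 0. -0. -1.]
t: 2.38
eef_pos: [0.4569, -0.4117, 0.2317]
tool_rot: [0.0, 0.808, 0.589, -0.0]
ft_force: [0.7, -0.0, -0.3]
width: 0.0855
grip_force: 0.0
rows [9.42 4.85 8.17] -0.645 | x-ang 72.2 t 2.38 pos [ 0.4569 -0.4117  0.2317] q [ 0.91  0.39 -0.33  1.67  0.14  1.1   0.23] F [ 0.7 -0.  -0.3] w 0.0855 tilt [ 0.    -0.001 -1.   ]
```

```bash
python3 -m handwheel '[[1,2.5,1.3,2,-0.16],[1,5,2.6,4,-0.32],[1,7.5,3.9,6,-0.48],[1,9.4,4.85,8.2,-0.645],[1,9.4,4.85,8.2,-0.645]]'
python3 -m handwheel '[[1,0,0,0,0],[1,0,0,0,0]]' >/dev/null
python3 -c "
from h import *
go(.532,-.337,.004,109.1)
c=bot.camera('scene');save(c,'pics/s1.png')
g=np.array([.5318,-.3366,.026]);print(proj(c,g))"
```

```text
t: 3.0
eef_pos: [0.5312, -0.3367, 0.1477]
tool_rot: [-0.002, 0.582, 0.814, 0.001]
ft_force: [-0.9, -0.7, 0.7]
width: 0.0852
grip_force: 0.0
rows [ 0.34  0.22 14.65] -0.009 | x-ang 108.6 t 3.25 pos [ 0.5308 -0.3407  0.1505] q [ 0.84  0.52 -0.47  1.71  0.27  0.98  0.6 ] F [-1.   0.2  0.4] w 0.0855 tilt [ 0.001 -0.002 -1.   ]
[162.43901001 127.78228023]
```

View pics/s1.png

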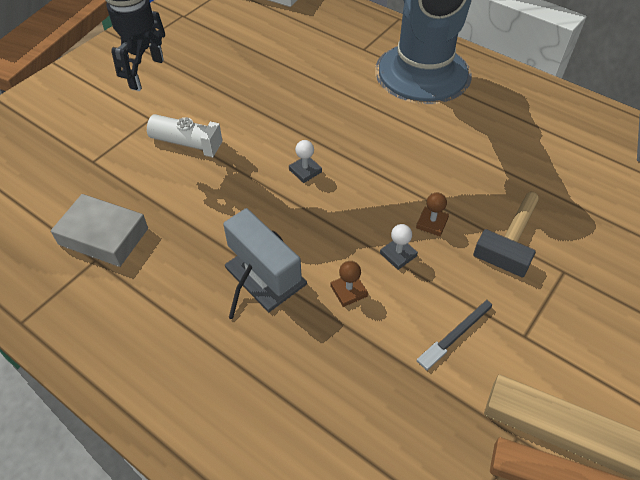

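The open gripper hangs above the shaft's top end, with the fingers at about (140,65) and the pillar at (185,135). Descend.

```bash
python3 -m handwheel '[[1,0.15,0.1,2.5,-0.01],[1,0.3,0.2,5,-0.01],[1,0.3,0.2,7.5,-0.01],[1,0.3,0.2,9,-0.01],[1,0.3,0.2,9,-0.01]]' >/dev/null
python3 -m handwheel '[[1,0,0,0,0]]'
python3 -c "
from h import *
go(.532,-.337,.004,109.1)"
```

```text
t: 4.05
eef_pos: [0.5328, -0.336, 0.0604]
tool_rot: [0.001, 0.578, 0.816, 0.0]
ft_force: [-0.9, 0.2, -0.4]
width: 0.0854
grip_force: 0.0
rows [-0.06 -0.12  5.64] 0.004 | x-ang 109.3 t 4.05 pos [ 0.5328 -0.336   0.0604] q [ 0.8   0.62 -0.43  1.77  0.34  0.82  0.55] F [-0.9  0.2 -0.4] w 0.0854 tilt [ 0.002 -0.001 -1.   ]
```

```bash
python3 -m handwheel '[[1,0,-0.1,1.5,0],[1,0,-0.1,3,0],[1,0,-0.1,4.5,0],[1,0,-0.1,5.6,0],[1,0,-0.1,5.6,0]]'
python3 -m handwheel '[[0.75,0,0,0,0],[0.65,0,0,0,0],[0.5,0,0,0,0],[0.4,0,0,0,0],[0.4,0,0,0,0]]'
python3 -m handwheel '[[0.3,0,0,0,0],[0.3,0,0,0,0]]'
python3 -c "
from h import *
go(.532,-.337,.004,109.1)"
```

```text
t: 4.68
eef_pos: [0.5304, -0.3354, 0.0019]
tool_rot: [-0.001, 0.578, 0.816, -0.0]
ft_force: [0.3, -0.0, -0.3]
width: 0.085
grip_force: 0.0
t: 5.3
eef_pos: [0.5325, -0.3359, 0.0046]
tool_rot: [0.001, 0.578, 0.816, 0.0]
ft_force: [0.8, 0.4, 5.0]
width: 0.0505
grip_force: 62.5
t: 5.55
eef_pos: [0.5325, -0.3359, 0.0046]
tool_rot: [0.001, 0.578, 0.816, 0.0]
ft_force: [1.2, 1.6, 5.0]
width: 0.0504
grip_force: 62.5
rows [-0.08 -0.09  0.06] 0.005 | x-ang 109.4 t 5.55 pos [ 0.5325 -0.3359  0.0046] q [ 0.78  0.69 -0.4   1.8   0.38  0.72  0.51] F [1.2 1.6 5. ] w 0.0504 tilt [ 0.003 -0.001 -1.   ]
```

Gripped. Next I raise it along the tipping arc and check whether it pivots.

```bash
python3 -m handwheel '[[0.3,0.1,0,-0.5,0],[0.3,0.25,0,-1,0],[0.3,0.45,0,-1.5,0],[0.3,0.65,0,-2.1,0],[0.3,0.65,0,-2.1,0]]'
python3 -m handwheel '[[0.3,0.5,0,-1,0],[0.3,1,0,-2,0],[0.3,1,0,-2,0]]'
python3 -c "
from h import *
go(.532,-.337,.004,109.1)
c=bot.camera('scene');save(c,'pics/s2.png')
cv2.imwrite('pics/s2.png',cv2.resize(cv2.imread('pics/s2.png')[40:220,90:330],None,fx=3,fy=3))"
```

```text
t: 6.18
eef_pos: [0.5292, -0.3295, 0.0248]
tool_rot: [0.0, 0.578, 0.816, 0.0]
ft_force: [-0.7, 0.6, -7.4]
width: 0.0505
grip_force: 63.6
t: 6.55
eef_pos: [0.5266, -0.3197, 0.0458]
tool_rot: [0.001, 0.578, 0.816, 0.0]
ft_force: [0.6, 0.7, -8.4]
width: 0.0505
grip_force: 64.1
rows [-1.8  -0.07  4.18] 0.006 | x-ang 109.4 t 6.55 pos [ 0.5266 -0.3197  0.0458] q [ 0.79  0.62 -0.42  1.82  0.35  0.78  0.52] F [ 0.6  0.7 -8.4] w 0.0505 tilt [ 0.002 -0.001 -1.   ]
```

View pics/s2.png

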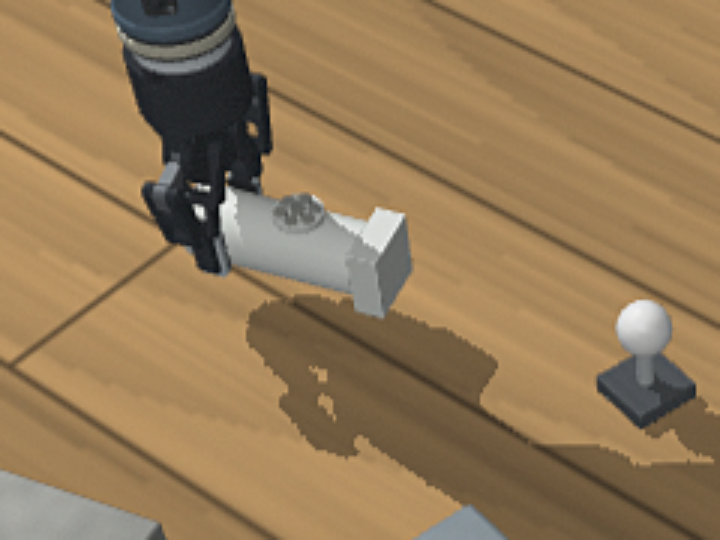

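The pads carry the pillar nearly horizontal: the foot is at crop (385,260), off the bench. I measure its tilt angle and whether it creeps over time.

```bash
cat >> h.py <<'E'
def tilt():
    # angle of the pillar below horizontal, from its origin seen in each camera, in the vertical plane of tool x through the TCP
    o=bot.get_obs();q=o["tool_rot"];M=Ro.from_quat([q[1],q[2],q[3],q[0]]).as_matrix()
    n=M[:,1];g=np.array(o["eef_pos"])-.015*M[:,2]
    for nm in("top","scene"):
        c=bot.camera(nm); ps=bot.tip_of(c,"pillar")
        for p in ps[:1]:
            a0,d=ray(c,p["point"]); X=a0+d*(n@(g-a0))/(n@d); e=X-g
            u=e@M[:,0]; print(nm,round(p["score"],2),"orig",np.round(X,3),"down deg",round(np.degrees(np.arctan2(-e[2],u)),1),"dist",round(np.linalg.norm(e),3))
E
python3 -c "
from h import *
tilt()"
python3 -m handwheel '[[0.3,0,0,0,0],[0.3,0,0,0,0],[0.3,0,0,0,0],[0.3,0,0,0,0]]'
python3 -c "
from h import *
tilt()"
```

```text
top 0.71 orig [ 0.486 -0.206  0.046] down deg 6.8 dist 0.122
scene 0.61 orig [ 0.486 -0.206  0.058] down deg 0.8 dist 0.121
t: 7.3
eef_pos: [0.5256, -0.3203, 0.0443]
tool_rot: [0.0, 0.578, 0.816, -0.0]
ft_force: [-0.2, -0.3, -7.9]
width: 0.0501
grip_force: 64.1
top 0.58 orig [ 0.484 -0.201  0.072] down deg -5.9 dist 0.127
scene 0.74 orig [ 0.484 -0.203  0.057] down deg 1.1 dist 0.125
```

```bash
python3 -m handwheel '[[0.3,-0.4,0,1,0],[0.3,-0.8,0,2,0],[0.3,-1.2,0,3,0],[0.3,-1.6,0,3.7,0],[0.3,-1.65,0,4.0,0]]'
python3 -m handwheel '[[0.3,0,0,0.1,0],[0.3,0,0,0.1,0]]'
for g in 0.5; do python3 -m handwheel '[[0.56,0,0,0,0],[0.56,0,0,0,0]]'; python3 -m handwheel '[[0.58,0,0,0,0],[0.58,0,0,0,0]]' ; python3 -m handwheel '[[0.59,0,0,0,0],[0.59,0,0,0,0]]';  python3 -m handwheel '[[0.60,0,0,0,0],[0.60,0,0,0,0]]'; python3 -m handwheel '[[0.61,0,0,0,0],[0.61,0,0,0,0]]';done | grep -v rot
```

```text
t: 8.12
eef_pos: [0.5308, -0.336, 0.0046]
tool_rot: [-0.001, 0.578, 0.816, -0.0]
ft_force: [-5.7, 1.8, 10.5]
width: 0.0504
grip_force: 65.8
t: 8.38
eef_pos: [0.5308, -0.336, 0.0046]
tool_rot: [-0.0, 0.578, 0.816, -0.001]
ft_force: [-5.2, 1.6, 4.4]
width: 0.0505
grip_force: 65.5
t: 8.62
eef_pos: [0.5308, -0.336, 0.0046]
ft_force: [-5.8, 0.9, 4.2]
width: 0.0504
grip_force: 65.5
t: 8.88
eef_pos: [0.5308, -0.336, 0.0046]
ft_force: [-5.5, 1.0, 4.2]
width: 0.0504
grip_force: 65.5
t: 9.12
eef_pos: [0.5308, -0.336, 0.0046]
ft_force: [-4.4, 1.5, 4.8]
width: 0.0508
grip_force: 59.6
t: 9.38
eef_pos: [0.531, -0.336, 0.0044]
ft_force: [-5.8, 1.2, 7.0]
width: 0.051
grip_force: 24.4
t: 9.62
eef_pos: [0.5314, -0.3363, 0.0037]
ft_force: [-3.7, -0.2, 2.1]
width: 0.052
grip_force: 1.6
```

The commanded opening sets the grip force (0.60 gives about 24 N), so the pillar can pivot in a light grip. I repeat the arc with that.

```bash
python3 -m handwheel '[[0.60,0,0,0,0],[0.60,0,0,0,0]]'|grep grip
python3 -m handwheel '[[0.60,0.1,0,-0.4,0],[0.60,0.2,0,-0.8,0],[0.60,0.35,0,-1.2,0],[0.60,0.45,0,-1.6,0],[0.60,0.6,0,-2.0,0]]'
python3 -m handwheel '[[0.60,0.15,0,-0.4,0],[0.60,0.35,0,-0.8,0],[0.60,0.55,0,-1.2,0],[0.60,0.8,0,-1.6,0],[0.60,1,0,-2.0,0]]'
python3 -c "
from h import *
tilt()
c=bot.camera('scene');save(c,'pics/s3.png')
cv2.imwrite('pics/s3.png',cv2.resize(cv2.imread('pics/s3.png')[40:220,90:330],None,fx=3,fy=3))"
```

```text
grip_force: 15.5
t: 10.5
eef_pos: [0.5293, -0.3297, 0.0235]
tool_rot: [-0.0, 0.578, 0.816, 0.0]
ft_force: [0.3, 0.0, -5.9]
width: 0.0519
grip_force: 15.6
t: 11.12
eef_pos: [0.5258, -0.3205, 0.0436]
tool_rot: [0.0, 0.578, 0.816, 0.0]
ft_force: [0.8, 0.0, -6.0]
width: 0.0519
grip_force: 15.7
top 0.6 orig [ 0.487 -0.209  0.023] down deg 16.7 dist 0.123
scene 0.74 orig [ 0.488 -0.213  0.018] down deg 19.7 dist 0.121
```

View pics/s3.png

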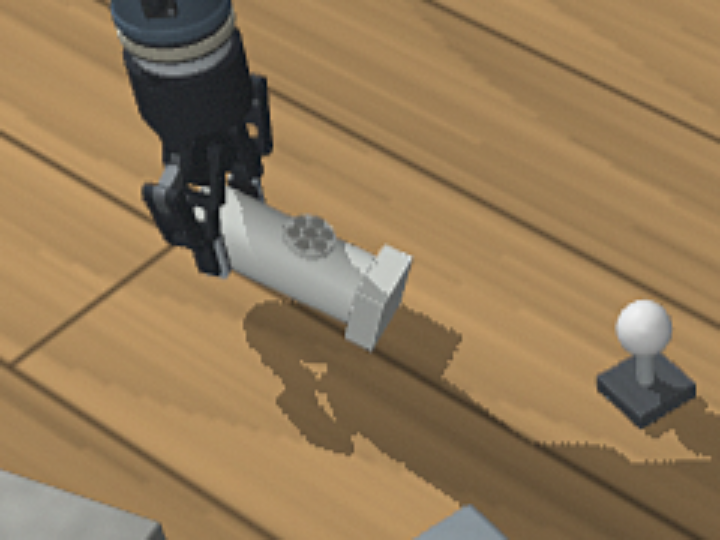

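It pivots: the foot edge is down at crop (370,345), tilted about 19°. Continue the arc.

```bash
python3 -m handwheel '[[0.60,0.3,0,-0.45,0],[0.60,0.65,0,-0.9,0],[0.60,1.0,0,-1.35,0],[0.60,1.3,0,-1.75,0],[0.60,1.3,0,-1.75,0]]'
python3 -m handwheel '[[0.60,0.4,0,-0.4,0],[0.60,0.8,0,-0.75,0],[0.60,1.2,0,-1.15,0],[0.60,1.6,0,-1.5,0],[0.60,1.6,0,-1.5,0]]'
python3 -c "
from h import *
tilt()"
```

```text
t: 12.0
eef_pos: [0.5216, -0.3083, 0.0614]
tool_rot: [0.0, 0.578, 0.816, -0.0]
ft_force: [0.4, -2.8, -3.0]
width: 0.0514
grip_force: 16.0
t: 12.62
eef_pos: [0.5163, -0.293, 0.0764]
tool_rot: [0.0, 0.578, 0.816, 0.0]
ft_force: [0.7, -2.2, -2.3]
width: 0.0517
grip_force: 16.5
top 0.75 orig [ 0.478 -0.183  0.061] down deg 14.7 dist 0.12
scene 0.61 orig [ 0.484 -0.202  0.02 ] down deg 36.5 dist 0.12
```

```bash
python3 -m handwheel '[[0.60,0.45,0,-0.32,0],[0.60,0.9,0,-0.62,0],[0.60,1.4,0,-0.92,0],[0.60,1.85,0,-1.2,0],[0.60,1.85,0,-1.2,0]]'
python3 -m handwheel '[[0.60,0.5,0,-0.23,0],[0.60,1.0,0,-0.46,0],[0.60,1.5,0,-0.66,0],[0.60,2.0,0,-0.86,0],[0.60,2.0,0,-0.86,0]]'
python3 -c "
from h import *
tilt()
c=bot.camera('scene');save(c,'pics/s4.png')
cv2.imwrite('pics/s4.png',cv2.resize(cv2.imread('pics/s4.png')[30:210,90:330],None,fx=3,fy=3))"
```

```text
t: 13.45
eef_pos: [0.5102, -0.2755, 0.0884]
tool_rot: [0.0, 0.578, 0.816, -0.0]
ft_force: [1.8, -3.1, 0.3]
width: 0.0514
grip_force: 17.0
t: 14.08
eef_pos: [0.5034, -0.2564, 0.0968]
tool_rot: [0.0, 0.578, 0.816, 0.0]
ft_force: [1.0, -2.9, 2.7]
width: 0.0516
grip_force: 17.5
scene 0.98 orig [ 0.482 -0.197  0.005] down deg 59.2 dist 0.124
```

View pics/s4.png

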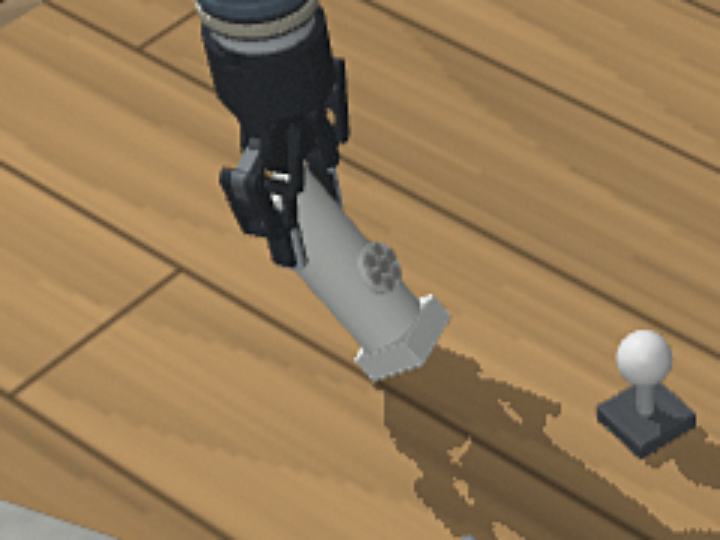

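At about 60° with the foot edge on the bench, crop (385,375). I continue to upright.

```bash
python3 -m handwheel '[[0.60,0.5,0,-0.2,0],[0.60,1.05,0,-0.35,0],[0.60,1.6,0,-0.5,0],[0.60,2.15,0,-0.6,0],[0.60,2.15,0,-0.6,0]]'
python3 -m handwheel '[[0.60,0.5,0,-0.05,0],[0.60,1.05,0,-0.1,0],[0.60,1.6,0,-0.1,0],[0.60,2.2,0,-0.1,0],[0.60,2.2,0,-0.1,0]]'
python3 -c "
from h import *
tilt()"
python3 -m handwheel '[[0.60,0.5,0,0.05,0],[0.60,1.0,0,0.1,0],[0.60,1.5,0,0.18,0],[0.60,2.0,0,0.25,0],[0.60,2.0,0,0.25,0]]'
python3 -c "
from h import *
tilt()
c=bot.camera('scene');save(c,'pics/s5.png')
cv2.imwrite('pics/s5.png',cv2.resize(cv2.imread('pics/s5.png')[30:210,90:330],None,fx=3,fy=3))"
```

```text
t: 14.95
eef_pos: [0.4958, -0.2356, 0.1023]
tool_rot: [-0.001, 0.578, 0.816, 0.0]
ft_force: [1.6, 0.5, -0.1]
width: 0.0515
grip_force: 18.2
t: 15.58
eef_pos: [0.4889, -0.2152, 0.1037]
tool_rot: [-0.0, 0.578, 0.816, 0.0]
ft_force: [0.1, -0.8, 4.8]
width: 0.0519
grip_force: 20.4
top 0.95 orig [ 0.484 -0.201 -0.016] down deg 83.6 dist 0.136
scene 0.87 orig [ 0.479 -0.188  0.006] down deg 75.8 dist 0.117
t: 16.4
eef_pos: [0.4825, -0.1965, 0.1014]
tool_rot: [0.0, 0.578, 0.816, 0.0]
ft_force: [-0.5, -0.0, 6.8]
width: 0.0515
grip_force: 22.5
top 0.81 orig [ 0.48  -0.189  0.019] down deg 85.3 dist 0.097
scene 0.76 orig [ 0.48  -0.19  -0.003] down deg 86.8 dist 0.12
```

View pics/s5.png

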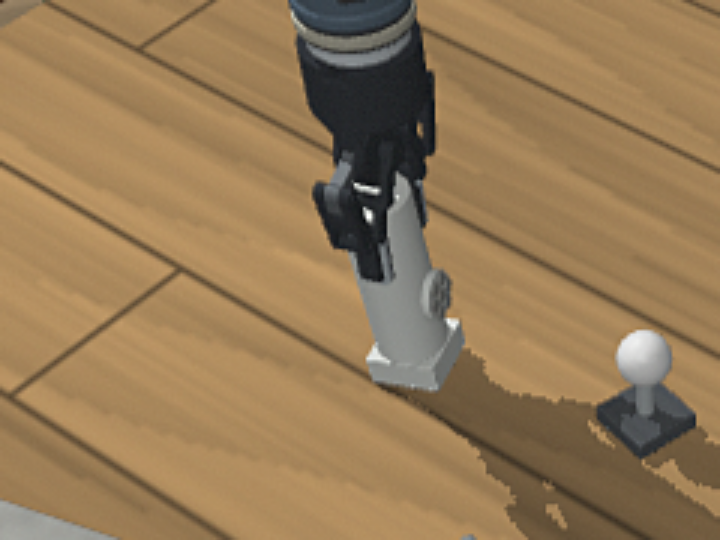

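Nearly upright at about 87°. I finish the arc, grip firmly and lift.

```bash
python3 -m handwheel '[[0.60,0.2,0,0,0],[0.60,0.4,0,0,0],[0.60,0.4,0,0,0],[0.3,0.4,0,0,0],[0.3,0.4,0,0,0]]'
python3 -m handwheel '[[0.3,0,0,0,0],[0.3,0,0,-1.5,0],[0.3,0,0,-4,0],[0.3,0,0,-7,0],[0.3,0,0,-10,0]]'
python3 -c "
from h import *
go(.4624,.1086,.205,-9.3);tilt()"
```

```text
t: 17.27
eef_pos: [0.4811, -0.1932, 0.1009]
tool_rot: [-0.0, 0.578, 0.816, 0.0]
ft_force: [1.8, 0.3, 3.3]
width: 0.051
grip_force: 61.5
t: 17.9
eef_pos: [0.4784, -0.193, 0.2002]
tool_rot: [-0.003, 0.578, 0.816, -0.001]
ft_force: [0.1, 0.4, -9.5]
width: 0.051
grip_force: 64.3
rows [28.99  8.48 -0.41] 2.071 | x-ang 109.3 t 17.9 pos [ 0.4784 -0.193   0.2002] q [ 0.75  0.29 -0.55  1.92  0.18  0.99  0.47] F [ 0.1  0.4 -9.5] w 0.051 tilt [-0.006  0.002 -1.   ]
top 0.68 orig [ 0.474 -0.183  0.13 ] down deg 82.7 dist 0.086
scene 0.66 orig [ 0.479 -0.196  0.097] down deg 91.9 dist 0.118
```

```bash
python3 -m handwheel '[[0.3,1.5,0.5,0,0.1],[0.3,3.8,1.1,-0.2,0.26],[0.3,6.1,1.8,-0.3,0.42],[0.3,8.4,2.5,-0.4,0.58],[0.3,10.7,3.2,-0.4,0.74]]'
python3 -c "
from h import *
go(.4624,.1086,.205,-9.3)"
```

```text
t: 18.73
eef_pos: [0.4735, -0.081, 0.2025]
tool_rot: [-0.002, 0.836, 0.549, -0.002]
ft_force: [0.6, 0.5, -8.0]
width: 0.0509
grip_force: 64.6
rows [16.97 -8.54 -0.23] 1.326 | x-ang 66.7 t 18.73 pos [ 0.4735 -0.081   0.2025] q [ 0.5   0.22 -0.48  1.99  0.12  0.96 -0.45] F [ 0.6  0.5 -8. ] w 0.0509 tilt [-0.005  0.001 -1.   ]
```

```bash
python3 -m handwheel '[[0.3,2.2,-1.1,0,0.16],[0.3,4.4,-2.2,0,0.32],[0.3,6.6,-3.3,0,0.48],[0.3,8.8,-4.4,0,0.64],[0.3,11,-5.5,0,0.8]]'
python3 -c "
from h import *
go(.4624,.1086,.205,-9.3)"
```

```text
t: 19.35
eef_pos: [0.466, 0.0412, 0.2025]
tool_rot: [-0.0, 0.984, 0.181, -0.003]
ft_force: [0.3, 0.5, -8.1]
width: 0.0508
grip_force: 64.5
rows [ 2.06 -6.42 -0.25] 0.526 | x-ang 20.8 t 19.35 pos [0.466  0.0412 0.2025] q [ 0.22  0.2  -0.45  2.02  0.1   0.96 -1.49] F [ 0.3  0.5 -8.1] w 0.0508 tilt [-0.005 -0.001 -1.   ]
```

```bash
python3 -m handwheel '[[0.3,0.5,-1.7,0,0.15],[0.3,1.1,-3.4,0,0.3],[0.3,1.6,-5.0,0,0.45],[0.3,2.05,-6.4,0,0.525],[0.3,2.05,-6.4,0,0.525]]' >/dev/null
python3 -m handwheel '[[0.3,0,0,0,0],[0.3,0,0,0,0]]'
python3 -c "
from h import *
go(.4624,.1086,.13,-9.3)
c=bot.camera('scene');save(c,'pics/s6.png')
print([ (np.round(r['point'],1),r['score']) for r in bot.tip_of(c,'lens')], [(r['rect']) for r in bot.look_for(c,'pillar')])"
```

```text
t: 20.23
eef_pos: [0.464, 0.1069, 0.2044]
tool_rot: [0.0, 0.997, -0.078, -0.001]
ft_force: [-0.3, 0.4, -8.3]
width: 0.0509
grip_force: 64.4
rows [-0.17 -0.15  7.44] 0.005 | x-ang -9.0 t 20.23 pos [0.464  0.1069 0.2044] q [ 0.06  0.2  -0.42  2.    0.1   0.96 -2.15] F [-0.3  0.4 -8.3] w 0.0509 tilt [-0.001 -0.001 -1.   ]
[(array([279.9, 238.8]), 0.57), (array([306. , 172.3]), 0.17)] [[331.2, 104.2, 370.2, 188.5]]
```

View pics/s6.png

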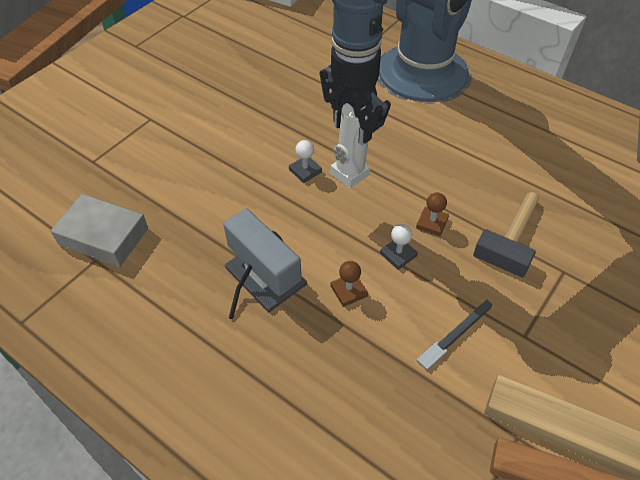

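The pillar hangs upright at (350,160), with the rosette at (341,153) facing the scanner at (262,255). I descend to just above the bench and measure.

```bash
python3 -m handwheel '[[0.3,-0.1,-0.1,2,0],[0.3,-0.17,-0.15,4,0],[0.3,-0.17,-0.15,6,0],[0.3,-0.17,-0.15,8,0],[0.3,-0.17,-0.15,9,0]]' >/dev/null
python3 -m handwheel '[[0.3,0,0,0,0],[0.3,0,0,0,0]]'
cat > m2.py <<'E'
from h import *
import sys
np.set_printoptions(precision=4,suppress=True)
go(.4624,.1086,.101,-9.3)
o=bot.get_obs();q=o["tool_rot"];A=Ro.from_quat([q[1],q[2],q[3],q[0]]).as_matrix()
th=np.arctan2(A[1,0],A[0,0]) if len(sys.argv)<2 else np.radians(-9.3)
S=bot.camera("scene");T=bot.camera("top");save(T,"pics/t7.png");save(S,"pics/s7.png")
print("lens",[at(T,r["point"],.077) for r in bot.tip_of(T,"lens")[:1]])
B=[ball((T,S),((245,276,276,300),(385,218,415,248))),ball((T,S),((380,312,410,342),(290,136,318,162)))]
print("balls",B)
zu=max(o["eef_pos"][2]-.1009,0) if len(sys.argv)<2 else 0
def pose(v):
    y=np.array([np.cos(v[3]),np.sin(v[3]),0]);k=np.array([0,0,1.]);M=np.stack([np.cross(y,k),y,k],1)
    M=Ro.from_rotvec(v[2]*M[:,0]).as_matrix()@M
    return M,np.array([v[0],v[1],zu])
b=proj(S,[.4624,.1086,zu]);b=b.astype(int)
m,_=white(S,(b[0]-45,b[1]-(60 if len(sys.argv)<2 else 95),b[0]+40,b[1]+25))
r0=b[1]-(38 if len(sys.argv)<2 else 95); m[:r0]=0
def cost(v):
    k=model(S,*pose(v));k[:r0]=0;return 1-(k&m).sum()/(k|m).sum()
v0=np.array([.4624,.1086,0,th]);sx=[v0]+[v0+d for d in np.diag([.006,.006,.06,.12])]
r=minimize(cost,v0,method="Nelder-Mead",options=dict(initial_simplex=sx))
print("fit",r.x[:2],"tilt,yaw deg",np.degrees(r.x[2:]),r.fun,"mid scene",(B[0][1]+B[1][1])/2)
im=np.array(S["pixels"])[:,:,::-1].copy()
cs,_=cv2.findContours(model(S,*pose(r.x)),0,1);cv2.drawContours(im,cs,-1,(0,0,255),1)
cv2.imwrite("pics/fit%d.png"%len(sys.argv),cv2.resize(im[90:290,250:460],None,fx=2.9,fy=2.9))
E
python3 m2.py
```

```text
t: 21.25
eef_pos: [0.4636, 0.11, 0.1157]
tool_rot: [-0.0, 0.997, -0.078, 0.001]
ft_force: [0.3, -0.2, -8.8]
width: 0.0509
grip_force: 64.6
rows [-0.1   0.16  1.47] 0.006 | x-ang -9.0 t 21.25 pos [0.4636 0.11   0.1157] q [ 0.02  0.32 -0.4   2.09  0.18  0.76 -2.23] F [ 0.3 -0.2 -8.8] w 0.0509 tilt [ 0.002  0.    -1.   ]
lens [array([0.6475, 0.0747, 0.077 ])]
balls [[array([0.4974, 0.2461, 0.063 ]), array([0.4962, 0.2451, 0.063 ])], [array([ 0.4285, -0.028 ,  0.063 ]), array([ 0.4299, -0.0269,  0.063 ])]]
fit [0.4615 0.1086] tilt,yaw deg [ 2.9304 -7.8915] 0.09986945169712791 mid scene [0.4631 0.1091 0.063 ]
```

View pics/fit1.png

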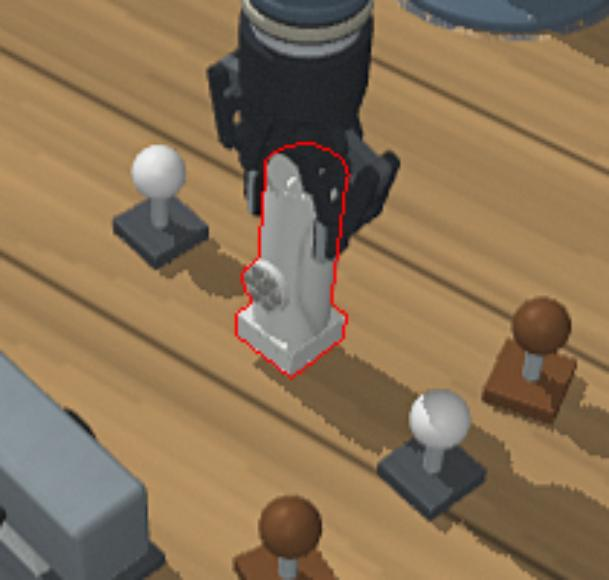

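The fit follows the foot and the lower shaft. The pillar is about 1.5 mm short of the midpoint, with a few degrees of tilt that the bench should square. I correct that and lower gently.

```bash
python3 -m handwheel '[[0.3,0.1,0,0.4,0.02],[0.3,0.15,0,0.8,0.02],[0.3,0.15,0,1.0,0.02],[0.3,0.15,0,1.1,0.02],[0.3,0.15,0,1.15,0.02]]'
python3 -m handwheel '[[0.3,0,0,0.05,0],[0.3,0,0,0.1,0]]' | grep -E "pos|force"
python3 -m handwheel '[[0.3,0,0,0.05,0],[0.3,0,0,0.1,0]]' | grep -E "pos|force"
```

```text
t: 22.02
eef_pos: [0.4643, 0.1096, 0.1033]
tool_rot: [0.0, 0.996, -0.088, 0.0]
ft_force: [0.1, -0.4, -8.6]
width: 0.0507
grip_force: 64.6
eef_pos: [0.4643, 0.1096, 0.1024]
ft_force: [0.8, -1.3, -9.1]
grip_force: 64.6
eef_pos: [0.4643, 0.1096, 0.1014]
ft_force: [1.0, -0.2, -7.8]
grip_force: 64.6
```

Contact hasn't built up yet, so I keep lowering in small steps.

```bash
python3 -m handwheel '[[0.3,0,0,0.05,0],[0.3,0,0,0.1,0]]' | grep -E "pos|force"
python3 -m handwheel '[[0.59,0,0,0.05,0],[0.60,0,0,0.05,0],[0.60,0,0,0.05,0]]' | grep -E "pos|force"
python3 -m handwheel '[[0.60,0,0,0.05,0],[0.60,0,0,0.1,0],[0.60,0,0,0.1,0]]' | grep -E "pos|force"
python3 m2.py
```

```text
eef_pos: [0.4647, 0.1095, 0.101]
ft_force: [-1.0, -1.2, -0.6]
grip_force: 65.1
eef_pos: [0.4651, 0.1095, 0.1007]
ft_force: [-1.3, -2.1, 6.0]
grip_force: 31.8
eef_pos: [0.4661, 0.1094, 0.1004]
ft_force: [-0.1, -3.2, 10.4]
grip_force: 32.4
rows [-0.35  0.14 -0.06] -0.014 | x-ang -10.1 t 23.52 pos [0.4661 0.1094 0.1004] q [ 0.    0.35 -0.39  2.1   0.2   0.72 -2.26] F [-0.1 -3.2 10.4] w 0.0513 tilt [ 0.004 -0.    -1.   ]
lens []
balls [[array([0.4972, 0.2472, 0.063 ]), array([0.4962, 0.2451, 0.063 ])], [array([ 0.4285, -0.0281,  0.063 ]), array([ 0.4299, -0.0269,  0.063 ])]]
fit [0.4621 0.1075] tilt,yaw deg [ 2.811  -9.6016] 0.12185430463576163 mid scene [0.4631 0.1091 0.063 ]
```

```bash
python3 -m handwheel '[[0.60,0,0,0,0],[0.605,0,0,0,0],[0.605,0,0,0,0],[0.61,0,0,0,0],[0.61,0,0,0,0]]' | grep -E "pos|force|width"
python3 -m handwheel '[[0.615,0,0,0,0],[0.615,0,0,0,0],[0.62,0,0,0,0],[0.62,0,0,0,0]]' | grep -E "pos|force|width"
python3 m2.py
```

```text
eef_pos: [0.4642, 0.1096, 0.0988]
ft_force: [1.1, -1.0, 0.5]
width: 0.0522
grip_force: 0.6
eef_pos: [0.4643, 0.1098, 0.0989]
ft_force: [-0.9, -0.0, 0.6]
width: 0.0529
grip_force: 0.0
rows [-0.16  0.15 -0.21] -0.014 | x-ang -10.1 t 24.8 pos [0.4643 0.1098 0.0989] q [ 0.    0.35 -0.39  2.1   0.2   0.72 -2.26] F [-0.9 -0.   0.6] w 0.0529 tilt [ 0.  0. -1.]
lens [array([0.6482, 0.078 , 0.077 ])]
balls [[array([0.4972, 0.2472, 0.063 ]), array([0.4962, 0.245 , 0.063 ])], [array([ 0.4285, -0.028 ,  0.063 ]), array([ 0.4299, -0.0269,  0.063 ])]]
fit [0.464  0.1077] tilt,yaw deg [ 0.3348 -6.5926] 0.10973220117570215 mid scene [0.4631 0.1091 0.063 ]
```

View pics/fit1.png

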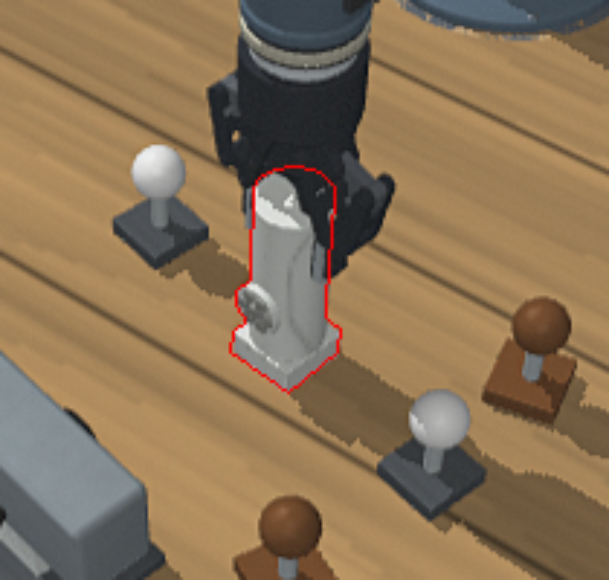

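It stands upright and freely. I open wider, retreat straight up and measure with the pillar in full view.

```bash
python3 -m handwheel '[[0.7,0,0,0,0],[0.85,0,0,0,0],[0.95,0,0,-1,0],[0.95,0,0,-4,0],[0.95,0,0,-8,0]]' | grep -E "pos|force"
python3 -m handwheel '[[0.95,-2,0,-4,0],[0.95,-4,0,-6,0],[0.95,-8,0,-7,0]]' | grep -E "pos|force"
python3 m2.py 1
```

```text
eef_pos: [0.4637, 0.1094, 0.1797]
ft_force: [0.5, 0.5, -0.4]
grip_force: 0.0
eef_pos: [0.3861, 0.1241, 0.251]
ft_force: [-0.4, 0.9, 0.6]
grip_force: 0.0
rows [ 7.73  0.21 15.02] -0.015 | x-ang -10.2 t 25.95 pos [0.3861 0.1241 0.251 ] q [ 0.05  0.02 -0.47  2.08  0.01  1.04 -2.17] F [-0.4  0.9  0.6] w 0.081 tilt [ 0.004  0.001 -1.   ]
lens [array([0.6516, 0.0748, 0.077 ])]
balls [[array([0.4952, 0.245 , 0.063 ]), array([0.4961, 0.245 , 0.063 ])], [array([ 0.4285, -0.0283,  0.063 ]), array([ 0.4299, -0.0269,  0.063 ])]]
fit [0.4638 0.1084] tilt,yaw deg [-0.0317 -7.5191] 0.06556625401192118 mid scene [0.463  0.1091 0.063 ]
```

View pics/fit2.png

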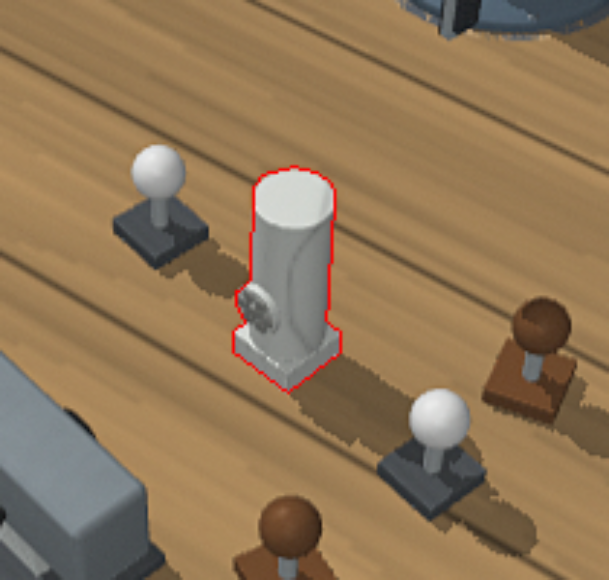

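The pillar stands upright at crop (288,300), about 1 mm from the midpoint, with its rosette towards the scanner. Both white balls are where they started. Handing in.

```bash
python3 -c "
from plant import bot
print(bot.sign_off())"
```

```text
the job is handed in; nothing more can be done
None
```

The pillar stands upright on its foot, about 1 mm from the midpoint between the white ball targets by the last camera fit. Its rosette faces the lens to within about 3°, the targets did not move, and I handed in at about 26 s with no verdict returned.

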